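Pack out and hold down a loudspeaker's cover tile

TASK

In the top of the small loudspeaker cabinet, the square metal cover tile sits proud on a springy cushion among four wooden stop blocks. Stand the thin straight spacer (not the thick bar or the wedge) down on the recess floor in the one gap between tile and block that is wide enough for it, alongside the tile's edge, and let go of it; then push the tile down with the fingertips until it is flush with the cabinet's rim. Finish while still holding the tile pressed flush, with the spacer still in its gap and everything else left where it stands.

Things in the scene. Friction and masses are not known exactly. Their poses are not given: they have to be found in the camera images.
- cabinet: Fixed wooden loudspeaker cabinet, 204 x 204 mm, 100 mm high. Origin: centre of its underside, on the bench; x, y along its sides, z up. Its top is a recess inside a 10 mm wide rim (rim top 100 mm, recess floor 78 mm above the origin). The tile lies in the middle of it; a stop block stands between the middle of each tile side and the rim; the corners are open.
- tile: Loose aluminium tile, 100 x 100 x 10 mm, 0.27 kg. Origin: centre of its underside; z up, sides within 1.5 degrees of the cabinet's. It lies level on a 55 mm springy cushion under its middle, 6 mm proud (underside 96 mm above cabinet origin); pushed down 6 mm it seats on corner ledges, flush with the rim (underside at 90 mm). Push near its middle: about 3 N starts it, 6 to 8 N seats it.
- small_block: Fixed small wooden stop block, 18 x 18 mm, 22 mm high, on the recess floor, top level with the rim; sides parallel to the cabinet's. Origin: centre of its underside, 72 mm from the cabinet's centre towards the middle of one of its four sides (which one changes). Between it and the tile is the wide gap, about 13 mm (11 to 15 mm, as the tile lies).
- block_a: Fixed large wooden stop block, 36 x 36 mm, 22 mm high, otherwise like the small one; origin at the centre of its underside, 72 mm from the cabinet's centre. It leaves a gap of only about 4 mm to the tile.
- block_b: Second large stop block, same as block_a, on another side.
- block_c: Third large stop block, same as block_a, on another side.
- spacer: The spacer: loose plain aluminium bar with parallel faces, 50 mm long (x), 10 mm thick (y), 45 mm high (z), 60 g, the thinnest of three packing pieces standing on edge on the bench. Origin: centre of its underside. Standing in the gap it sticks out 23 mm above the rim and 17 mm above the proud tile.
- thick_bar: Loose aluminium bar, 50 mm long (x), 18 mm thick (y), 45 mm high, standing on edge on the bench; too thick for any gap. Origin: centre of its underside. Leave alone.
- wedge: Loose aluminium wedge, 60 mm long (x), tapering from about 26 to 14 mm thick (y), 45 mm high, standing on the bench; too thick for any gap. Origin: centre of its underside. Leave alone.
- bottle: Clear water bottle, 64 mm across, 200 mm high, standing on the bench; origin at the centre of its underside. Leave alone.
- screwdriver: Screwdriver lying on the bench beyond the cabinet's left side. Leave alone.
- tape_roll: Black ring of tape lying flat, 90 mm across, 24 mm high; origin at the centre of its underside. Leave alone.
- mug: Blue ceramic mug, 80 mm across, 95 mm high; origin at the centre of its underside. Leave alone.
- screw_tray: Grey plastic tray with two compartments, 110 x 160 x 40 mm; origin at the centre of its underside. Leave alone.
Not all that is in view belongs to the job. What is shaped like the tile but purple or red is not meant.

How it is judged:
By the outcome, as a careful person would: the job done as asked, in the order asked, and still so for the second after the job is handed in, while the arm keeps its last pose, push and grip.
It also fails if it takes over 51 s, if anything falls off the work surface, if the arm or the gripper's body presses on something with over 40 N, if the wrist force passes 120 N, or if a joint passes its speed limit or range.

ROBOT

A 6-joint arm with a two-finger parallel gripper is mounted at the origin on the work surface. World frame = base frame: x ahead of the robot, y to its left, z up, the work surface at z = 0. Lengths are in m, angles in rad, forces in N, time in s.
With the tool pointing down it reaches from about 0.225 to 0.875 m from the base axis. Payload 3.4 kg.
Tool frame: the origin (TCP) lies at the very end of the fingers, on their centre line; the grasp point (between the pads) lies 19 mm behind it (grip_depth is the distance from the TCP to the grasp point, in m); x points along the fingers, z is the direction in which the jaws open and shut, and the axes are right-handed (so a half turn about x gives the same grasp; the last joint's range is limited). The gripper opens to 85 mm and grips with 20 to 120 N. Pads are 22 mm wide; open, the fingers measure 114 mm over their backs; the gripper's body (76 mm by 85 mm) begins 54 mm behind the grasp point. The pads swing forward as they close: fully open they stand 13 mm farther back than shut.
Start: joints at [1.196, 0.276, 1.505, -0, 1.361, -0.121], TCP at [0.144, 0.557, 0.193] pointing down, gripper open.
Joint ranges: [-2.89, 2.89], [-0.75, 2.08], [0.22, 2.7], [-1.18, 4.32], [0.11, 2.71], [-2.7, 2.7]. Speed limits (rad/s): [2.57, 2.57, 3.14, 3.14, 3.14, 3.14].

INTERFACE

Orientations are given as a unit quaternion [w, x, y, z].
In Python, from rig import get_state, get_image, sign_off, grip_depth gives the robot as it stands. The module is installed in compiled form; this text tells all that it offers.
- The arm moves only by the tool arm_command, never from a script. Its argument "series" is a list of rows, each an object with "dp": the shift along the tool's x, y, z scaled (see below), a list of three; "angular": the turn, a rotation vector about the tool's x, y, z scaled (see below), a list of three; "gripper": the finger opening in mm, from 0 to 85.4. A call has exactly 8 rows; each row shifts and turns the pose as measured when the row begins, along the tool's axes as they then stand; what a row does not reach is not made up. The controller multiplies each number of a shift by 0.12 m and each number of a turn by 90 degrees. A row lasts 1/8 s, in which the tool goes at most 62.5 mm and 10.7 degrees, less where a joint would pass 70% of its speed; a pose out of reach is approached as far as the arm can. A call with a number of a shift or a turn outside -1 to 1 is refused whole. A call with a gripper value outside its range is refused whole. The fingers move at their own pace and stop on an object; "grip_force" is the grip in N (left out, the last holds). Time passes only in rows, so rows that do not move let the fingers close, or fill a call up. It gives the time, the measured TCP pose, the force and the opening at its end, in the units of the state.
- get_state(): the state, without advancing time (a new reading comes with each control period).
- get_image(name): name is "side" or "top"; returns a dict with "image" (480x640x3 uint8, blue, green, red), "depth" (480x640 float32, m along the optical axis (not along the pixel's ray), 0 where there is no reading), "mtx" (3x3 intrinsics, pixels), "view" (4x4, takes a point from world to camera coordinates). Camera axes: x right, y up, looking along -z (the intrinsics and any distortion apply to the point x, -y, -z); pixel columns grow to the right and rows downward; lengths in m; the calibration is good to about 2 mm. A picture is of the moment at which its call begins.
- sign_off(): hands the job in, once; it reports no verdict.
The state is a dict: "clock": time; "qpos": joint angles; "qd": joint speeds; "effort": joint torques, N m; "position": TCP position; "ee_rot": TCP orientation; "contact_force": force on the tool from outside, world axes, zero at the start; "moment": the same for the moment, N m; "width": finger opening in m.
Only numpy, scipy, OpenCV 4.12 (cv2) and the standard library are available. Lean on these libraries where they do the work, as an engineer would, in place of code of your own. Each camera call takes 0.05 s, during which the arm holds its last target. There are 200 camera calls.

## Working session

There is one attempt and no reset: what is moved stays moved. The work goes in short steps, Python scripts to look and compute and a tool call to move; the robot and the scene stay as the last step left them, time stands still between calls to the robot, and variables do not carry over. Pictures are saved under pics/ and viewed, about 8 in all and at most 12, crops included, and the job is handed in when it is done.

Besides the shell and the picture viewer there is one more tool, called as a command line: name --argument value ..., lists and objects as JSON in quotes. arm_command: Moves the arm, as the interface text tells. Its arguments: {"type":"object","properties":{"series":{"type":"array","items":{"type":"object","properties":{"dp":{"type":"array","items":{"type":"number"}},"angular":{"type":"array","items":{"type":"number"}},"gripper":{"type":"number"}}}},"grip_force":{"type":"number"}},"required":["series"]}

```bash
mkdir -p pics
cat > h.py <<'E'
import numpy as np, cv2, pickle
from rig import get_state,get_image,sign_off
def snap(n,tag):
    d=get_image(n); pickle.dump(d,open(f'pics/{tag}.pkl','wb')); cv2.imwrite(f'pics/{tag}.png',d['image']); return d
def load(tag): return pickle.load(open(f'pics/{tag}.pkl','rb'))
def ray(d,u,v):
    K=d['mtx']; V=d['view']; p=np.array([(u-K[0,2])/K[0,0],-(v-K[1,2])/K[1,1],-1.])
    R=V[:3,:3]; return -R.T@V[:3,3], R.T@p
def atz(d,u,v,z):
    o,r=ray(d,u,v); return o+r*(z-o[2])/r[2]
def atd(d,u,v):
    o,r=ray(d,u,v); return o+r*d['depth'][int(v),int(u)]
def proj(d,P):
    c=d['view'][:3,:3]@np.array(P)+d['view'][:3,3]; K=d['mtx']
    return K[0,0]*c[0]/-c[2]+K[0,2], K[1,1]*c[1]/c[2]+K[1,2]
E
python3 - <<'E'
from h import *
for n in('top','side'):
    d=snap(n,n+'0'); V=d['view']; print(n,d['mtx'].tolist(),(-V[:3,:3].T@V[:3,3]).round(3),{k:v for k,v in d.items() if k not in('image','depth','mtx','view')})
print(get_state())
import rig; print(rig.grip_depth)
E
```

```text
top [[479.9427046627257, 0.0, 320.129919724013], [0.0, 479.9427046627257, 236.825651934088], [0.0, 0.0, 1.0]] [ 0.381 -0.011  1.367] {}
side [[439.95403549240336, 0.0, 315.7588344874825], [0.0, 439.95403549240336, 241.80189127364383], [0.0, 0.0, 1.0]] [ 0.138 -0.766  0.587] {}
{'clock': 0.1, 'qpos': array([ 1.19602147e+00,  2.76521960e-01,  1.50603377e+00, -2.00815439e-05,
        1.36069883e+00, -1.20988507e-01]), 'qd': array([-2.45540451e-03, -2.27504503e-03, -2.29888680e-03, -7.36836983e-04,
       -4.23724649e-05, -1.20657439e-03]), 'effort': array([ 1.59248215e-03, -4.17702627e+01, -2.46406066e+01, -1.56341403e-04,
        5.94732701e-03,  3.28105637e-05]), 'position': array([0.14416985, 0.55606578, 0.192121  ]), 'ee_rot': array([ 0.55875412, -0.4330113 ,  0.55975644,  0.4323977 ]), 'contact_force': array([ 0.22554778, -0.29177081, -0.86653845]), 'moment': array([0.00142481, 0.0204643 , 0.00977264]), 'width': 0.08529085414528266}
0.0187
```

View pics/top0.png

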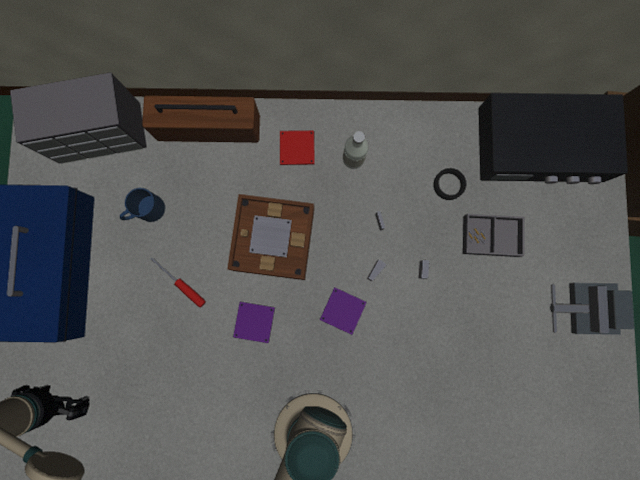

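View pics/side0.png

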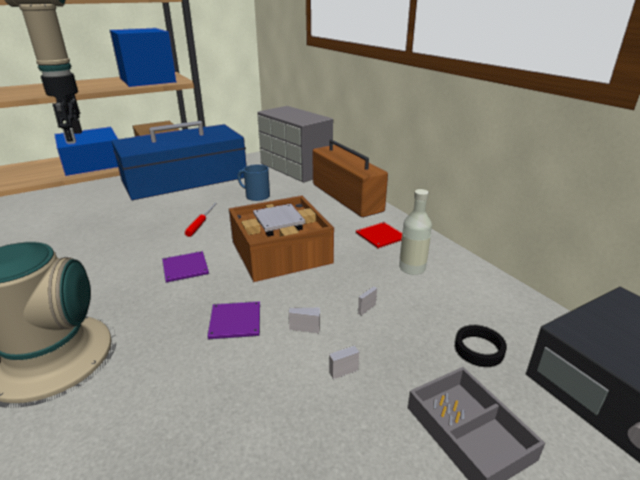

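The top view shows the cabinet at (271,237), with the small block probably on its left side at (243,232). Three grey pieces could be the spacer: (379,221), (374,270) and (424,269). In the side view they are at (368,300), (305,319) and (344,361). I'll take one close crop of the pieces and one of the cabinet.

Run:
```python
from h import *
d=load('top0')['image'];s=load('side0')['image']
a=cv2.resize(d[200:290,355:445],(400,400),interpolation=cv2.INTER_CUBIC)
b=cv2.resize(s[280:385,280:385],(400,400),interpolation=cv2.INTER_CUBIC)
cv2.imwrite('pics/c1.png',np.hstack([a,b]))
cv2.imwrite('pics/c2.png',cv2.resize(d[190:285,223:318],(600,600),interpolation=cv2.INTER_CUBIC))
```

```text
(no output)
```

View pics/c1.png

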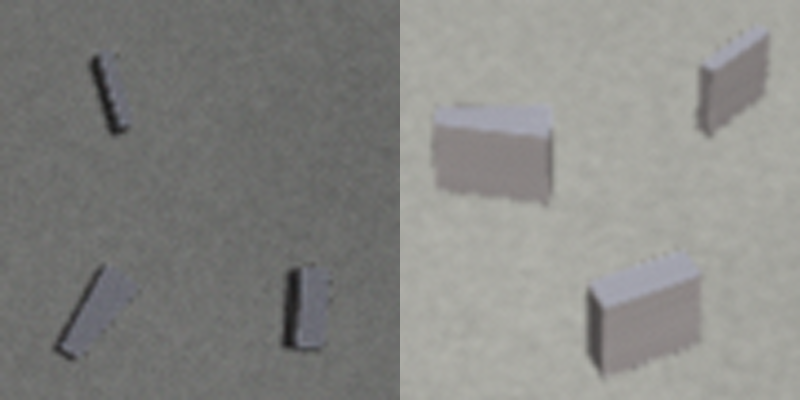

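View pics/c2.png

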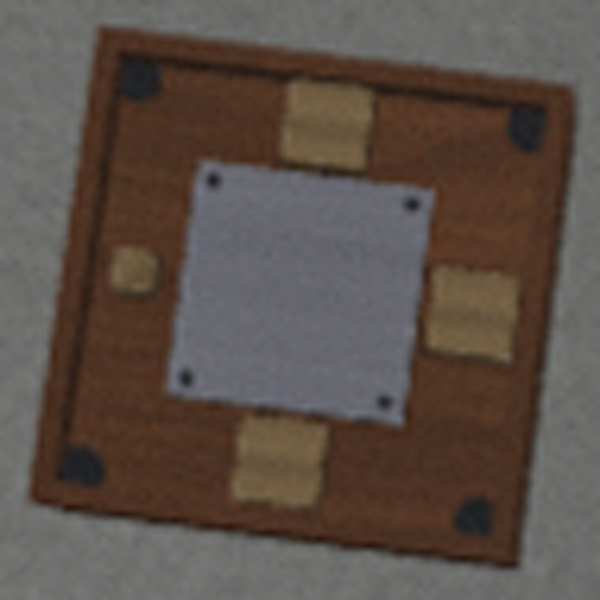

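The spacer is the top right-hand piece, at (379,221) in the top view and (368,300) in the side view: it's the thin one with parallel faces. The wedge is at (374,270) and the thick bar at (424,269). The small block is on the cabinet's left (+y) side. Next I'll measure.

Run:
```python
from h import *
d=load('top0'); s=load('side0')
def cloud(d):
    v,u=np.mgrid[0:480,0:640]; K=d['mtx'];V=d['view'];D=d['depth']
    c=np.stack([(u-K[0,2])/K[0,0]*D,-(v-K[1,2])/K[1,1]*D,-D],-1)
    return (c-V[:3,3])@V[:3,:3]
for n,dd,(u0,u1,v0,v1) in(('top',d,(365,395,205,240)),('side',s,(350,385,280,320))):
    P=cloud(dd)[v0:v1,u0:u1].reshape(-1,3); m=(P[:,2]>.04)&(P[:,2]<.055)
    q=P[m]; r=cv2.minAreaRect((q[:,:2]*1000).astype(np.float32)); print(n,m.sum(),q.mean(0),r, 'bench z',np.median(P[:,2]))
def quad(c,z,k):
    p=np.array([atz(d,223+(x+.5)/k-.5,190+(y+.5)/k-.5,z) for x,y in c]); ce=p.mean(0)
    e=np.roll(p,-1,0)-p; ang=[np.degrees(np.arctan2(a[1],a[0])) for a in e]
    print(ce.round(4),np.linalg.norm(e,axis=1).round(4),np.round(ang,2)); return p
k=600/95
quad([(103,28),(575,90),(518,567),(32,502)],.1,k)
quad([(200,160),(432,188),(405,425),(167,395)],.106,k)
quad([(112,248),(160,250),(157,297),(108,290)],.1,k)
P=cloud(d)[190:285,223:318]; print('tile z',np.median(P[40:55,40:55,2]))
C=cloud(s); print('side tile z',C[216,280])
```

```text
top 63 [ 0.58966348 -0.17957646  0.04530848] ((589.2824096679688, -180.0079803466797), (49.209625244140625, 10.038586616516113), 14.917386054992676) bench z 0.0006655250640033621
side 122 [ 0.58544883 -0.18120684  0.04551914] ((587.1900024414062, -180.23423767089844), (53.34769821166992, 11.873147010803223), 16.009151458740234) bench z 0.0028369663736919253
[0.5306 0.1185 0.1   ] [0.2025 0.203  0.2047 0.203 ] [-96.75 174.19  83.23  -6.44]
[0.5311 0.1205 0.106 ] [0.0985 0.1004 0.1002 0.1   ] [-96.12 174.79  83.63  -6.17]
[0.5394 0.1915 0.1   ] [0.0203 0.02   0.0209 0.0179] [-91.57 178.2   82.66  -3.47]
tile z 0.10591654490323638
side tile z [0.52981016 0.11097809 0.10917462]
```

```bash
cat >> h.py <<'E'
from scipy.spatial.transform import Rotation as R
def rot(s): w,x,y,z=s['ee_rot']; return R.from_quat([x,y,z,w])
def plan(pos,yaw):
    """jaw line (tool z) at world angle yaw (deg, mod 180), tool x down; prints units needed"""
    s=get_state(); r=rot(s); M=r.as_matrix(); a0=np.degrees(np.arctan2(M[1,2],M[0,2]))
    a=a0+((yaw-a0+90)%180-90); t=np.radians(a); z=np.array([np.cos(t),np.sin(t),0]); x=np.array([0,0,-1.])
    T=R.from_matrix(np.column_stack([x,np.cross(z,x),z]))
    print('pos',s['position'].round(4),'jaw',round(a0,2),'->',round(a,2),'tilt',M[:,0].round(3),'w',round(s['width'],4),'F',s['contact_force'].round(2),'t',s['clock'])
    print('dp now-axes/0.12',(M.T@(np.array(pos)-s['position'])/.12).round(3),'after turn',(T.as_matrix().T@(np.array(pos)-s['position'])/.12).round(3))
    print('ang/90',((r.inv()*T).as_rotvec(degrees=True)/90).round(4),'q6',s['qpos'][5].round(2))
def edge(d,A,B,half=4,n=60,sgn=None):
    """refine edge A-B (world, 3d) in the picture: returns mean signed pixel shift as world line points"""
    g=cv2.GaussianBlur(d['image'],(0,0),.7).astype(np.float32).mean(2); out=[]
    for t in np.linspace(.08,.92,n):
        P=A+(B-A)*t; u,v=proj(d,P); u2,v2=proj(d,P+(B-A)*.01); tv=np.array([u2-u,v2-v]); tv/=np.linalg.norm(tv); nn=np.array([-tv[1],tv[0]])
        k=np.arange(-half,half+.01,.25); xs=(u+nn[0]*k).astype(np.float32)[None]; ys=(v+nn[1]*k).astype(np.float32)[None]
        pr=cv2.remap(g,xs,ys,cv2.INTER_CUBIC)[0]; gr=np.gradient(pr); 
        if sgn: gr=gr*sgn
        w=np.abs(gr) if not sgn else np.clip(gr,0,None); i=w.argmax(); sl=slice(max(0,i-3),i+4); kk=(w[sl]*k[sl]).sum()/max(w[sl].sum(),1e-6)
        out.append(atz(d,u+nn[0]*kk,v+nn[1]*kk,P[2]))
    return np.array(out)
E
cat > fit.py <<'E'
from h import *
import sys
def fit(d,n=''):
    c=np.radians(-6.3); ex=np.array([np.cos(c),np.sin(c),0]); ey=np.array([-np.sin(c),np.cos(c),0])
    def side(name,C,hx,hy,z,i,half=3):
        C=np.array([*C,z]); s=[(ex*hx,ey*hy),(-ex*hx,ey*hy),(ey*hy,ex*hx),(-ey*hy,ex*hx)][i]
        p=edge(d,C+s[0]-s[1],C+s[0]+s[1],half)
        l=(p-[.5306,.1185,0])@np.array([ex,ey]).T*1000; a,b=(l[:,0],l[:,1]) if i<2 else (l[:,1],l[:,0])
        k=np.abs(a-np.median(a))<3; f=np.polyfit(b[k],a[k],1); r=a[k]-np.polyval(f,b[k])
        ang=np.degrees(np.arctan(f[0]))*(-1 if i<2 else 1)
        print(n,name,'+x -x +y -y'.split()[i],'at',round(np.median(a),2),'fit0',round(f[1],2),'ang',round(ang,2),'sd',round(r.std(),2),k.sum())
    for i in range(4): side('rim',(.5306,.1185),.102,.102,.1,i)
    for i in range(4): side('tile',(.5311,.1205),.05,.05,.106,i)
    for i in range(4): side('small',(.5387,.190),.009,.009,.1,i,2)
if __name__=='__main__': fit(load(sys.argv[1]))
E
python3 fit.py top0; python3 -c "
from h import *
plan([.5885,-.1800,.13],105)"
```

```text
rim +x at 102.85 fit0 102.97 ang -0.15 sd 0.53 60
 rim -x at -103.56 fit0 -103.64 ang -0.2 sd 0.42 60
 rim +y at 104.17 fit0 104.26 ang -0.2 sd 0.43 60
 rim -y at -103.34 fit0 -103.35 ang -0.25 sd 0.39 60
 tile +x at 50.15 fit0 50.1 ang -0.18 sd 0.47 60
 tile -x at -48.98 fit0 -49.23 ang 0.07 sd 0.57 60
 tile +y at 52.7 fit0 52.73 ang -0.02 sd 0.52 58
 tile -y at -47.15 fit0 -47.04 ang 0.12 sd 0.47 59
 small +x at 10.44 fit0 -3.02 ang -10.17 sd 0.7 57
 small -x at -7.09 fit0 -5.44 ang 1.3 sd 0.51 60
 small +y at 83.59 fit0 83.41 ang 0.72 sd 0.5 60
 small -y at 65.03 fit0 65.4 ang -4.64 sd 0.57 60
pos [0.1442 0.5561 0.1921] jaw 75.46 -> 105.0 tilt [-0.001 -0.002 -1.   ] w 0.0853 F [ 0.23 -0.29 -0.87] t 0.1
dp now-axes/0.12 [ 0.525 -5.124 -5.007] after turn [ 0.518 -1.989 -6.883]
ang/90 [-0.3282 -0.001  -0.0004] q6 -0.12
```

arm_command --series '[{"dp": [0,-0.357,-0.349],"angular": [-0.11,0,0],"gripper": 50},{"dp": [0,-0.29,-0.41],"angular": [-0.11,0,0],"gripper": 50},{"dp": [0,-0.22,-0.45],"angular": [-0.11,0,0],"gripper": 50},{"dp": [0,-0.14,-0.48],"angular": [0,0,0],"gripper": 50},{"dp": [0,-0.14,-0.48],"angular": [0,0,0],"gripper": 50},{"dp": [0,-0.14,-0.48],"angular": [0,0,0],"gripper": 50},{"dp": [0,-0.14,-0.48],"angular": [0,0,0],"gripper": 50},{"dp": [0,-0.14,-0.48],"angular": [0,0,0],"gripper": 50}]' --grip_force 30

```text
clock: 1.1
position: [0.3965, 0.143, 0.19]
ee_rot: [-0.427, 0.564, -0.428, -0.563]
contact_force: [1.1, 0.9, 1.2]
width: 0.0502
```

```bash
python3 -c "
from h import *
plan([.5885,-.1800,.09],105)"
```

```text
pos [0.3965 0.143  0.19  ] jaw 105.65 -> 105.0 tilt [ 0.    -0.002 -1.   ] w 0.0502 F [1.09 0.87 1.23] t 1.1
dp now-axes/0.12 [ 0.84  -0.815 -3.022] after turn [ 0.833 -0.849 -3.014]
ang/90 [ 0.0072 -0.0014 -0.0004] q6 -1.66
```

arm_command --series '[{"dp": [0,-0.13,-0.46],"angular": [0.007,-0.001,0],"gripper": 50},{"dp": [0,-0.13,-0.46],"angular": [0,0,0],"gripper": 50},{"dp": [0,-0.13,-0.46],"angular": [0,0,0],"gripper": 50},{"dp": [0,-0.13,-0.46],"angular": [0,0,0],"gripper": 50},{"dp": [0.1,-0.13,-0.46],"angular": [0,0,0],"gripper": 50},{"dp": [0.2,-0.13,-0.46],"angular": [0,0,0],"gripper": 50},{"dp": [0.25,-0.08,-0.3],"angular": [0,0,0],"gripper": 50},{"dp": [0.2,0,0],"angular": [0,0,0],"gripper": 50}]'

```text
clock: 2.1
position: [0.598, -0.2007, 0.0974]
ee_rot: [-0.433, 0.561, -0.432, -0.558]
contact_force: [-0.1, 1.8, -0.5]
width: 0.0501
```

Run:
```python
from h import *
plan([.5885,-.1800,.031],105)
d=snap('side','s1'); cv2.imwrite('pics/s1c.png',cv2.resize(d['image'][200:350,270:470],(800,600),interpolation=cv2.INTER_CUBIC))
```

```text
pos [ 0.598  -0.2007  0.0974] jaw 104.56 -> 105.0 tilt [ 0.004 -0.001 -1.   ] w 0.0501 F [-0.07  1.76 -0.47] t 2.1
dp now-axes/0.12 [0.553 0.035 0.188] after turn [0.553 0.031 0.187]
ang/90 [-0.0049 -0.0013  0.0025] q6 -2.26
```

View pics/s1c.png

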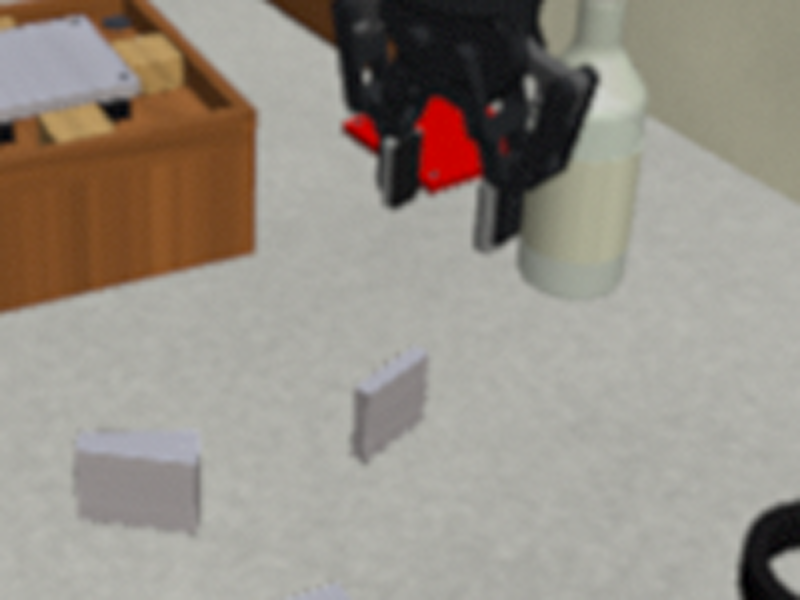

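The crop shows the open fingers above and beyond the spacer, whose top is at about (390,370) in the crop. The bottle is farther off, and nothing has been touched. Now I'll align over the spacer and come partway down.

arm_command --series '[{"dp": [0,0.031,0.187],"angular": [-0.005,-0.001,0.0025],"gripper": 50},{"dp": [0.1,0,0],"angular": [0,0,0],"gripper": 50},{"dp": [0.1,0,0],"angular": [0,0,0],"gripper": 50},{"dp": [0,0,0],"angular": [0,0,0],"gripper": 50},{"dp": [0,0,0],"angular": [0,0,0],"gripper": 50},{"dp": [0,0,0],"angular": [0,0,0],"gripper": 50},{"dp": [0,0,0],"angular": [0,0,0],"gripper": 50},{"dp": [0,0,0],"angular": [0,0,0],"gripper": 50}]'

```text
clock: 3.15
position: [0.5857, -0.1748, 0.0716]
ee_rot: [0.429, -0.56, 0.43, 0.563]
contact_force: [1.1, -0.5, -0.5]
width: 0.0502
```

Run:
```python
from h import *
plan([.5885,-.1800,.031],105)
s=load('side0'); print(atz(s,413,271,0), proj(load('s1'),[.5885,-.18,.045]))
```

```text
pos [ 0.5857 -0.1748  0.0716] jaw 105.21 -> 105.0 tilt [-0.003  0.002 -1.   ] w 0.0502 F [ 1.08 -0.53 -0.51] t 3.15
dp now-axes/0.12 [ 0.339 -0.012 -0.048] after turn [ 0.339 -0.011 -0.048]
ang/90 [ 0.0023  0.0016 -0.0017] q6 -2.24
[ 0.76874577 -0.11430704  0.        ] (np.float64(368.14437741060055), np.float64(292.4610029015354))
```

arm_command --series '[{"dp": [0.1,-0.011,-0.048],"angular": [0.002,0.0016,-0.0017],"gripper": 50},{"dp": [0.1,0,0],"angular": [0,0,0],"gripper": 50},{"dp": [0.1,0,0],"angular": [0,0,0],"gripper": 50},{"dp": [0.03,0,0],"angular": [0,0,0],"gripper": 50},{"dp": [0,0,0],"angular": [0,0,0],"gripper": 50},{"dp": [0,0,0],"angular": [0,0,0],"gripper": 24},{"dp": [0,0,0],"angular": [0,0,0],"gripper": 24},{"dp": [0,0,0],"angular": [0,0,0],"gripper": 24}]'

```text
clock: 4.15
position: [0.5886, -0.1805, 0.0288]
ee_rot: [0.43, -0.561, 0.43, 0.561]
contact_force: [-0.4, -0.2, 0.1]
width: 0.0236
```

Run:
```python
from h import *
plan([.5885,-.1800,.031],105)
```

```text
pos [ 0.5886 -0.1805  0.0288] jaw 105.0 -> 105.0 tilt [-0.  0. -1.] w 0.0236 F [-0.42 -0.17  0.14] t 4.15
dp now-axes/0.12 [-0.018 -0.001  0.004] after turn [-0.018 -0.001  0.004]
ang/90 [-0.      0.0002 -0.0002] q6 -2.24
```

Raise by 2 mm, then grip.

arm_command --series '[{"dp": [-0.018,0,0],"angular": [0,0,0],"gripper": 24},{"dp": [0,0,0],"angular": [0,0,0],"gripper": 6},{"dp": [0,0,0],"angular": [0,0,0],"gripper": 6},{"dp": [0,0,0],"angular": [0,0,0],"gripper": 6},{"dp": [0,0,0],"angular": [0,0,0],"gripper": 6},{"dp": [0,0,0],"angular": [0,0,0],"gripper": 6},{"dp": [0,0,0],"angular": [0,0,0],"gripper": 6},{"dp": [0,0,0],"angular": [0,0,0],"gripper": 6}]'

```text
clock: 5.15
position: [0.5887, -0.1806, 0.0315]
ee_rot: [-0.43, 0.561, -0.43, -0.561]
contact_force: [0.9, -0.1, 0.5]
width: 0.0061
```

Run:
```python
from h import *
plan([.5885,-.1800,.171],83.6)
```

```text
pos [ 0.5887 -0.1806  0.0315] jaw 105.0 -> 83.6 tilt [ 0. -0. -1.] w 0.0061 F [ 0.9  -0.05  0.45] t 5.15
dp now-axes/0.12 [-1.162  0.     0.005] after turn [-1.162  0.003  0.004]
ang/90 [ 2.378e-01 -1.000e-04  2.000e-04] q6 -2.24
```

The width reached the commanded 6 mm, so the fingers may not have the spacer. I'll look.

Run:
```python
from h import *
d=snap('side','s2'); t=snap('top','t2'); cv2.imwrite('pics/s2c.png',np.hstack([cv2.resize(d['image'][240:340,320:420],(400,400),interpolation=cv2.INTER_CUBIC),cv2.resize(t['image'][180:260,340:420],(400,400),interpolation=cv2.INTER_CUBIC)]))
```

```text
(no output)
```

View pics/s2c.png

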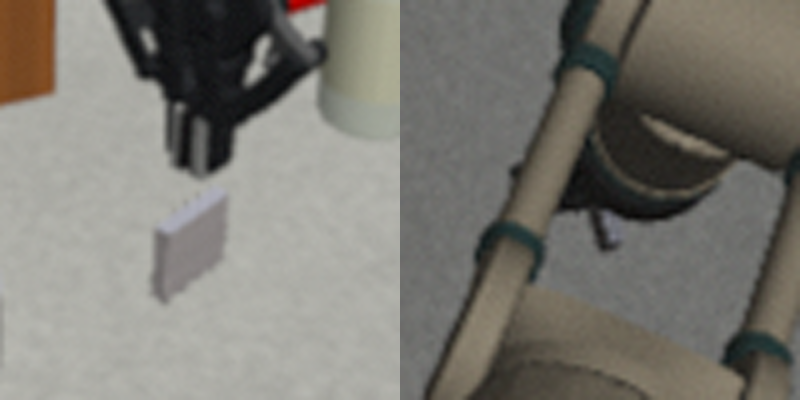

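Run:
```python
from h import *
d=load('s2'); print('tcp px',proj(d,[.5887,-.1806,.0315]))
for u,v in((364,278),(370,280),(371,276),(374,280),(366,279),(367,293)): print(u,v,atd(d,u,v).round(4))
from rig import get_state
print(get_state())
```

```text
tcp px (np.float64(368.0407732241429), np.float64(297.86351969566863))
364 278 [ 0.577  -0.1783  0.0839]
370 280 [ 0.5828 -0.1908  0.0846]
371 276 [ 0.585  -0.1902  0.093 ]
374 280 [ 0.5885 -0.1962  0.0859]
366 279 [ 0.5819 -0.1786  0.08  ]
367 293 [ 0.584  -0.1822  0.0467]
{'clock': 5.25, 'qpos': array([-4.10582194e-01,  4.60815480e-01,  1.64403827e+00, -2.61111254e-06,
        1.03630865e+00, -2.24315678e+00]), 'qd': array([-0.00110726,  0.00024778,  0.00104536, -0.00017273, -0.00099843,
        0.00085831]), 'effort': array([-8.84491110e-04, -4.82820261e+01, -2.04464740e+01, -2.87673793e-04,
       -2.11539264e-03,  8.18040547e-06]), 'position': array([ 0.58874745, -0.18060585,  0.0315744 ]), 'ee_rot': array([-0.43050085,  0.56112906, -0.43042891, -0.56083345]), 'contact_force': array([0.34081568, 0.58629479, 0.40153037]), 'moment': array([-0.0016461 ,  0.00015861, -0.00030923]), 'width': 0.006406732286255529}
```

Run:
```python
from h import *
def cloud(d):
    v,u=np.mgrid[0:480,0:640]; K=d['mtx'];V=d['view'];D=d['depth']
    c=np.stack([(u-K[0,2])/K[0,0]*D,-(v-K[1,2])/K[1,1]*D,-D],-1)
    return (c-V[:3,3])@V[:3,:3]
for tag,p in(('side0',(.1442,.5561,.1921)),('s1',(.598,-.2007,.0974)),('s2',(.5887,-.1806,.0315))):
    d=load(tag); C=cloud(d); g=d['image'].max(2)
    m=(np.hypot(C[...,0]-p[0],C[...,1]-p[1])<.06)&(C[...,2]>.055)&(d['depth']>0)
    z=C[m][:,2]; lo=np.percentile(z,2); q=C[m&(C[...,2]<lo+.02)]
    print(tag,'tcp px',np.round(proj(d,p),1),'n',m.sum(),'z 1,2,5%',np.percentile(z,[1,2,5]).round(4),'tips mean',q.mean(0).round(4))
```

```text
side0 tcp px [ 80.4 157.2] n 4014 z 1,2,5% [0.2532 0.2592 0.2756] tips mean [0.1426 0.5489 0.2634]
s1 tcp px [379.6 274.9] n 8370 z 1,2,5% [0.1527 0.1611 0.1857] tips mean [ 0.5938 -0.202   0.1624]
s2 tcp px [368.  297.9] n 7187 z 1,2,5% [0.0867 0.0965 0.123 ] tips mean [ 0.5828 -0.1846  0.0959]
```

The fingertips really end about 45 mm above the reported TCP; the offset is the same in all three pictures and in depth, so the reported TCP lies beyond the fingertips. I'll pin the offset down before going lower.

Run:
```python
from h import *
d=load('s2')
for u in range(361,377,2):
    col=[(v,*atd(d,u,v).round(4)) for v in range(276,292)]
    print(u,[ (v,round(float(y),3),round(float(z),3)) for v,x,y,z in col if y<-.165 and y>-.21 and z>.05][-3:])
```

```text
361 [(276, -0.167, 0.082)]
363 [(279, -0.176, 0.08), (280, -0.176, 0.078), (281, -0.173, 0.073)]
365 [(280, -0.179, 0.079), (281, -0.18, 0.077), (282, -0.176, 0.071)]
367 [(281, -0.187, 0.082), (282, -0.186, 0.078), (283, -0.185, 0.075)]
369 [(282, -0.191, 0.08), (283, -0.192, 0.079), (284, -0.19, 0.074)]
371 [(282, -0.19, 0.078), (283, -0.187, 0.072), (284, -0.19, 0.073)]
373 [(280, -0.196, 0.086), (281, -0.195, 0.084), (282, -0.196, 0.081)]
375 [(279, -0.193, 0.085), (280, -0.194, 0.083), (281, -0.194, 0.08)]
```

arm_command --series '[{"dp": [0,0,0],"angular": [0,0,0],"gripper": 30},{"dp": [0,0,0],"angular": [0,0,0],"gripper": 30},{"dp": [0,0,0],"angular": [0,0,0],"gripper": 30},{"dp": [0.1,0,0],"angular": [0,0,0],"gripper": 30},{"dp": [0.1,0,0],"angular": [0,0,0],"gripper": 30},{"dp": [0.08,0,0],"angular": [0,0,0],"gripper": 30},{"dp": [0.05,0,0],"angular": [0,0,0],"gripper": 30},{"dp": [0,0,0],"angular": [0,0,0],"gripper": 30}]'

```text
clock: 6.25
position: [0.5878, -0.1802, -0.0121]
ee_rot: [0.43, -0.56, 0.431, 0.562]
contact_force: [0.2, -1.5, 1.1]
width: 0.0299
```

Run:
```python
from h import *
plan([.5885,-.1800,-.0125],105)
d=snap('side','s3'); cv2.imwrite('pics/s3c.png',cv2.resize(d['image'][240:340,320:420],(600,600),interpolation=cv2.INTER_CUBIC))
```

```text
pos [ 0.5878 -0.1802 -0.0121] jaw 105.0 -> 105.0 tilt [-0.002  0.001 -1.   ] w 0.0299 F [ 0.22 -1.52  1.07] t 6.25
dp now-axes/0.12 [ 0.003 -0.006  0.   ] after turn [ 0.003 -0.006  0.   ]
ang/90 [-0.      0.0008 -0.001 ] q6 -2.24
```

View pics/s3c.png

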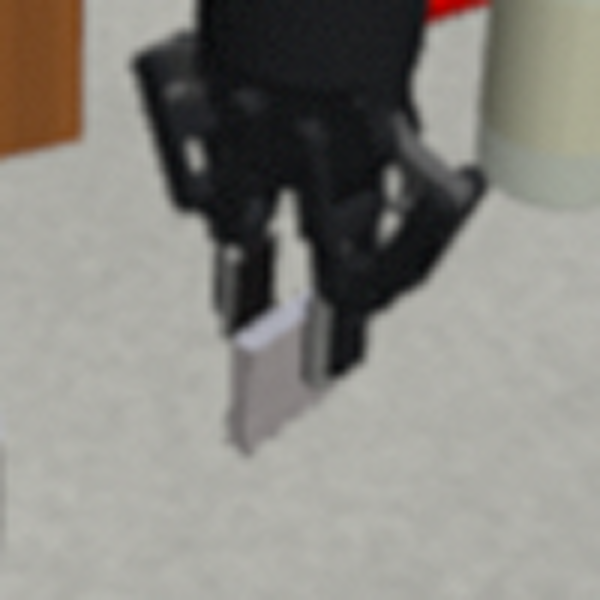

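Run:
```python
from h import *
d=load('s3'); c=np.array([.5878,-.1802]); y=np.array([.966,.259]); z=np.array([-.259,.966])
f=lambda a,b,h:(np.array(proj(d,[*(c+a*y+b*z),h]))-[320,240])*6
for n,a,b,h in(('R finger near inner tip',-.011,-.015,.034),('near outer',-.011,-.022,.034),('far outer',.011,-.022,.034),('spacer near top',-.025,0,.045),('far top',.025,0,.045)): print(n,f(a,b,h).round())
for u,v in((372,300),(371,296),(373,298),(378,298),(357,286),(358,290)): print(u,v,(u-320)*6,(v-240)*6,atd(d,u,v).round(4), (((atd(d,u,v)[:2]-c)@np.array([y,z]).T)*1000).round(1))
```

```text
R finger near inner tip [299. 375.]
near outer [315. 384.]
far outer [356. 355.]
spacer near top [240. 347.]
far top [334. 285.]
372 300 312 360 [ 0.583  -0.2014  0.0419] [-10.1 -19.2]
371 296 306 336 [ 0.5809 -0.1999  0.0518] [-11.7 -17.3]
373 298 318 348 [ 0.5846 -0.2022  0.0469] [ -8.8 -20.4]
378 298 348 348 [ 0.5964 -0.2034  0.0432] [  2.3 -24.6]
357 286 222 276 [ 0.5725 -0.1621  0.0558] [-10.1  21.4]
358 290 228 300 [ 0.573  -0.1657  0.0478] [-10.5  17.9]
```

The crop shows the fingers straddling the spacer, and the projected model puts them centred on it. Close.

arm_command --series '[{"dp": [0,0,0],"angular": [0,0,0],"gripper": 4},{"dp": [0,0,0],"angular": [0,0,0],"gripper": 4},{"dp": [0,0,0],"angular": [0,0,0],"gripper": 4},{"dp": [0,0,0],"angular": [0,0,0],"gripper": 4},{"dp": [0,0,0],"angular": [0,0,0],"gripper": 4},{"dp": [0,0,0],"angular": [0,0,0],"gripper": 4},{"dp": [-0.02,0,0],"angular": [0,0,0],"gripper": 4},{"dp": [-0.02,0,0],"angular": [0,0,0],"gripper": 4}]' --grip_force 40

```text
clock: 7.3
position: [0.5887, -0.1805, -0.0058]
ee_rot: [-0.43, 0.561, -0.43, -0.561]
contact_force: [1.1, 0.3, -0.6]
width: 0.0093
```

Run:
```python
from h import *
c=np.radians(-6.3); ex=np.array([np.cos(c),np.sin(c)]); ey=np.array([-np.sin(c),np.cos(c)])
g=np.array([.5306,.1185])+ey*.0589+ex*0; print('gap',g)
plan([*g,.171],83.6)
```

```text
gap [0.53706335 0.1770443 ]
pos [ 0.5887 -0.1805 -0.0058] jaw 105.0 -> 83.6 tilt [ 0. -0. -1.] w 0.0093 F [ 1.15  0.28 -0.55] t 7.3
dp now-axes/0.12 [-1.474 -0.356  2.989] after turn [-1.473  0.759  2.913]
ang/90 [ 2.378e-01 -1.000e-04  1.000e-04] q6 -2.24
```

arm_command --series '[{"dp": [-0.3,0,0],"angular": [0,0,0],"gripper": 4},{"dp": [-0.45,0,0],"angular": [0,0,0],"gripper": 4},{"dp": [-0.45,0,0],"angular": [0.08,0,0],"gripper": 4},{"dp": [-0.1,0,0],"angular": [0.08,0,0],"gripper": 4},{"dp": [0,0,0],"angular": [0.078,0,0],"gripper": 4},{"dp": [0,0.1,0.3],"angular": [0,0,0],"gripper": 4},{"dp": [0,0.11,0.45],"angular": [0,0,0],"gripper": 4},{"dp": [0,0.11,0.45],"angular": [0,0,0],"gripper": 4}]'

```text
clock: 8.3
position: [0.5699, -0.0339, 0.157]
ee_rot: [0.533, -0.468, 0.531, 0.464]
contact_force: [0.9, 0.4, -0.9]
width: 0.0093
```

Run:
```python
from h import *
plan([.5371,.177,.145],83.6)
```

```text
pos [ 0.5699 -0.0339  0.157 ] jaw 82.43 -> 83.6 tilt [ 0.005 -0.002 -1.   ] w 0.0093 F [ 0.92  0.43 -0.87] t 8.3
dp now-axes/0.12 [0.095 0.503 1.706] after turn [0.1   0.468 1.716]
ang/90 [-0.013  -0.0011  0.0032] q6 -1.62
```

arm_command --series '[{"dp": [0,0.12,0.42],"angular": [-0.013,-0.001,0.003],"gripper": 4},{"dp": [0,0.12,0.42],"angular": [0,0,0],"gripper": 4},{"dp": [0,0.12,0.4],"angular": [0,0,0],"gripper": 4},{"dp": [0,0.08,0.26],"angular": [0,0,0],"gripper": 4},{"dp": [0,0.02,0.1],"angular": [0,0,0],"gripper": 4},{"dp": [0,0,0],"angular": [0,0,0],"gripper": 4},{"dp": [0,0,0],"angular": [0,0,0],"gripper": 4},{"dp": [0,0,0],"angular": [0,0,0],"gripper": 4}]'

```text
clock: 9.3
position: [0.5358, 0.1698, 0.1584]
ee_rot: [0.527, -0.473, 0.526, 0.471]
contact_force: [0.2, -0.7, -1.0]
width: 0.0089
```

Run:
```python
from h import *
plan([.5371,.177,.112],83.6)
```

```text
pos [0.5358 0.1698 0.1584] jaw 83.78 -> 83.6 tilt [ 0.003 -0.001 -1.   ] w 0.0089 F [ 0.19 -0.69 -0.99] t 9.3
dp now-axes/0.12 [ 0.387 -0.003  0.061] after turn [ 0.387 -0.004  0.061]
ang/90 [ 0.002  -0.0006  0.0022] q6 -1.28
```

arm_command --series '[{"dp": [0,0,0.06],"angular": [0.002,-0.0006,0.002],"gripper": 4},{"dp": [0.15,0,0],"angular": [0,0,0],"gripper": 4},{"dp": [0.15,0,0],"angular": [0,0,0],"gripper": 4},{"dp": [0.06,0,0],"angular": [0,0,0],"gripper": 4},{"dp": [0,0,0],"angular": [0,0,0],"gripper": 4},{"dp": [0,0,0],"angular": [0,0,0],"gripper": 4},{"dp": [0,0,0],"angular": [0,0,0],"gripper": 4},{"dp": [0,0,0],"angular": [0,0,0],"gripper": 4}]'

```text
clock: 10.3
position: [0.5401, 0.1759, 0.1163]
ee_rot: [0.53, -0.471, 0.527, 0.469]
contact_force: [1.1, -0.4, -0.5]
width: 0.0091
```

Run:
```python
from h import *
plan([.5371,.177,.105],83.6)
d=snap('side','s4');t=snap('top','t4'); cv2.imwrite('pics/s4c.png',np.hstack([cv2.resize(d['image'][170:250,230:310],(400,400),interpolation=cv2.INTER_CUBIC),cv2.resize(t['image'][195:275,215:295],(400,400),interpolation=cv2.INTER_CUBIC)]))
```

```text
pos [0.5401 0.1759 0.1163] jaw 83.29 -> 83.6 tilt [ 0.005  0.001 -1.   ] w 0.0091 F [ 1.08 -0.43 -0.5 ] t 10.3
dp now-axes/0.12 [0.094 0.026 0.006] after turn [0.095 0.026 0.006]
ang/90 [-0.0035  0.0012  0.003 ] q6 -1.26
```

View pics/s4c.png

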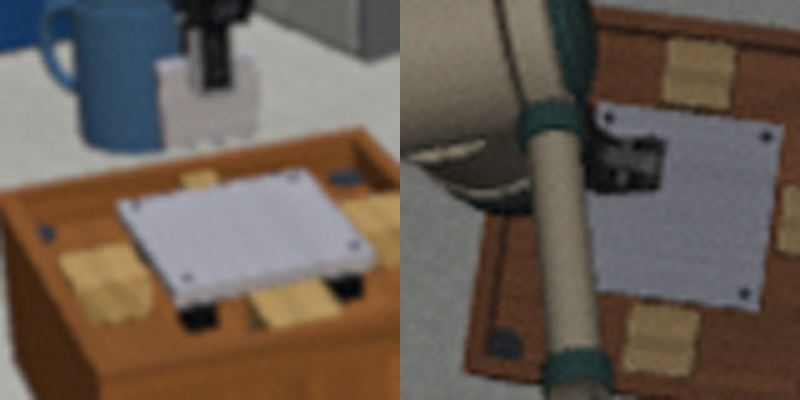

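```bash
cat > rel.py <<'E'
from h import *
import sys
c=np.radians(-6.3); ex=np.array([np.cos(c),np.sin(c)]); ey=np.array([-np.sin(c),np.cos(c)]); O=np.array([.5306,.1185])
d=load(sys.argv[1])
v,u=np.mgrid[0:480,0:640]; K=d['mtx'];V=d['view'];D=d['depth']
C=(np.stack([(u-K[0,2])/K[0,0]*D,-(v-K[1,2])/K[1,1]*D,-D],-1)-V[:3,3])@V[:3,:3]
L=(C[...,:2]-O)@np.array([ex,ey]).T*1000; Z=C[...,2]*1000
I=d['image'].astype(int); grey=(I.max(2)-I.min(2)<30)&(I.min(2)>100)
m=grey&(L[...,1]>45)&(L[...,1]<75)&(abs(L[...,0])<32)&(Z>118)
print('spacer face n',m.sum(),'y med/std',np.median(L[m][:,1]).round(2),L[m][:,1].std().round(2),'x',np.percentile(L[m][:,0],[2,98]).round(1),'z',np.percentile(Z[m],[2,98]).round(1))
f=np.polyfit(L[m][:,0],L[m][:,1],1); print('face yaw rel',np.degrees(np.arctan(f[0])).round(2))
m=grey&(abs(L[...,0])<55)&(L[...,1]<60)&(L[...,1]>-56)&(Z>98)&(Z<114)
q=L[m]; print('tile n',m.sum(),'z',np.median(Z[m]).round(1),'x',np.percentile(q[:,0],[1,99]).round(1),'y',np.percentile(q[:,1],[1,99]).round(1))
t=abs(q[:,0])<20; print('tile y far, mid',np.sort(q[t][:,1])[-12:].round(1))
b=(I[...,2]-I[...,0]>35)&(I[...,1]>110)&(abs(L[...,0])<14)&(L[...,1]>56)&(L[...,1]<90)&(Z>94)
print('block n',b.sum(),np.percentile(L[b],[2,50,98],axis=0).round(1).tolist() if b.sum() else '', np.median(Z[b]) if b.sum() else '')
E
python3 rel.py s4; python3 rel.py side0|tail -3
```

```text
spacer face n 292 y med/std 54.78 2.88 x [-23.   24.7] z [131.4 182.3]
face yaw rel -1.04
tile n 882 z 108.5 x [-51.3  47.3] y [-48.6  50.8]
tile y far, mid [47.3 47.4 47.8 47.8 48.  48.5 49.  50.4 50.9 51.5 54.9 55.9]
block n 24 [[-13.3, 58.7], [-5.3, 70.5], [6.1, 80.0]] 103.36261111639874
  return _methods._mean(a, axis=axis, dtype=dtype,
  ret = ret.dtype.type(ret / rcount)
  ret = _var(a, axis=axis, dtype=dtype, out=out, ddof=ddof,
  arrmean = um.true_divide(arrmean, div, out=arrmean,
  ret = ret.dtype.type(ret / rcount)
Traceback (most recent call last):
  File "rel.py", line 10, in <module>
    print('spacer face n',m.sum(),'y med/std',np.median(L[m][:,1]).round(2),L[m][:,1].std().round(2),'x',np.percentile(L[m][:,0],[2,98]).round(1),'z',np.percentile(Z[m],[2,98]).round(1))
                                                                                                         ~~~~~~~~~~~~~^^^^^^^^^^^^^^^^^^
IndexError: index -1 is out of bounds for axis 0 with size 0
```

Run:
```python
from h import *
c=np.radians(-6.3); ex=np.array([np.cos(c),np.sin(c),0]); ey=np.array([-np.sin(c),np.cos(c),0]); O=np.array([.5306,.1185,0])
d=load('s4')
for nm,y0,z,h in(('tile far',.0515,.1085,.035),('tile near top',-.0485,.1085,.045),('rim far in',.092,.1025,.07),('spacer bottom',.0545,.1303,.02),('small near top',.0640,.1025,.006)):
    for hs in (2,3):
        A=O+ey*y0-ex*h+[0,0,z]; B=O+ey*y0+ex*h+[0,0,z]
        p=edge(d,A,B,hs); a=(p-O)@ey*1000; b=(p-O)@ex*1000; k=abs(a-np.median(a))<3; f=np.polyfit(b[k],a[k],1)
        print(nm,hs,np.median(a).round(2),'slope deg',np.degrees(np.arctan(f[0])).round(2),'sd',a[k].std().round(2),k.sum())
```

```text
tile far 2 52.64 slope deg 0.55 sd 1.19 57
tile far 3 52.88 slope deg 0.46 sd 1.2 48
tile near top 2 -52.03 slope deg -1.86 sd 1.56 37
tile near top 3 -60.56 slope deg -0.06 sd 0.63 34
rim far in 2 100.11 slope deg -0.04 sd 1.05 57
rim far in 3 99.93 slope deg -0.42 sd 1.42 58
spacer bottom 2 44.89 slope deg 0.19 sd 0.49 60
spacer bottom 3 41.15 slope deg -1.7 sd 1.2 60
small near top 2 63.87 slope deg -10.34 sd 1.03 40
small near top 3 79.53 slope deg 7.49 sd 0.57 53
```

arm_command --series '[{"dp": [0.03,0.02,0],"angular": [-0.0035,0.001,0.003],"gripper": 4},{"dp": [0.03,0,0],"angular": [0,0,0],"gripper": 4},{"dp": [0.03,0,0],"angular": [0,0,0],"gripper": 4},{"dp": [0.03,0,0],"angular": [0,0,0],"gripper": 4},{"dp": [0.02,0,0],"angular": [0,0,0],"gripper": 4},{"dp": [0.0,0,0],"angular": [0,0,0],"gripper": 4},{"dp": [0,0,0],"angular": [0,0,0],"gripper": 4},{"dp": [0,0,0],"angular": [0,0,0],"gripper": 4}]'

```text
clock: 11.4
position: [0.5373, 0.1762, 0.098]
ee_rot: [0.527, -0.471, 0.527, 0.472]
contact_force: [-0.1, -0.3, -1.4]
width: 0.0089
```

```bash
cat > gl.py <<'E'
from h import *
import sys
c=np.radians(-6.3); ex=np.array([np.cos(c),np.sin(c)]); ey=np.array([-np.sin(c),np.cos(c)]); O=np.array([.5306,.1185])
x,y,z=map(float,sys.argv[1:4]); p=O+ex*x/1000+ey*y/1000
s=get_state(); print('local now',((s['position'][:2]-O)@np.array([ex,ey]).T*1000).round(2),'bottom',(s['position'][2]*1000+11.5).round(2))
plan([*p,z/1000-.0115],83.7)
E
python3 gl.py 0 58 103
```

```text
local now [ 0.31 58.13] bottom 109.54
pos [0.5373 0.1762 0.098 ] jaw 83.63 -> 83.7 tilt [-0.001  0.    -1.   ] w 0.0089 F [-0.1  -0.29 -1.45] t 11.4
dp now-axes/0.12 [ 0.055  0.003 -0.001] after turn [ 0.055  0.003 -0.001]
ang/90 [-0.0008  0.0001 -0.0006] q6 -1.27
```

arm_command --series '[{"dp": [0.02,0,0],"angular": [0,0,0],"gripper": 4},{"dp": [0.02,0,0],"angular": [0,0,0],"gripper": 4},{"dp": [0.02,0,0],"angular": [0,0,0],"gripper": 4},{"dp": [0.015,0,0],"angular": [0,0,0],"gripper": 4},{"dp": [0.015,0,0],"angular": [0,0,0],"gripper": 4},{"dp": [0.0,0,0],"angular": [0,0,0],"gripper": 4},{"dp": [0,0,0],"angular": [0,0,0],"gripper": 4},{"dp": [0,0,0],"angular": [0,0,0],"gripper": 4}]'

```text
clock: 12.4
position: [0.5374, 0.1763, 0.0866]
ee_rot: [0.527, -0.471, 0.527, 0.472]
contact_force: [-0.3, 0.6, -0.6]
width: 0.0086
```

```bash
python3 gl.py 0 58 80
```

```text
local now [ 0.41 58.17] bottom 98.11
pos [0.5374 0.1763 0.0866] jaw 83.63 -> 83.7 tilt [-0.001  0.    -1.   ] w 0.0086 F [-0.34  0.58 -0.63] t 12.4
dp now-axes/0.12 [ 0.151  0.003 -0.001] after turn [ 0.151  0.003 -0.001]
ang/90 [-0.0008  0.0001 -0.0004] q6 -1.27
```

arm_command --series '[{"dp": [0.02,0,0],"angular": [0,0,0],"gripper": 4},{"dp": [0.02,0,0],"angular": [0,0,0],"gripper": 4},{"dp": [0.02,0,0],"angular": [0,0,0],"gripper": 4},{"dp": [0.02,0,0],"angular": [0,0,0],"gripper": 4},{"dp": [0.02,0,0],"angular": [0,0,0],"gripper": 4},{"dp": [0.02,0,0],"angular": [0,0,0],"gripper": 4},{"dp": [0.02,0,0],"angular": [0,0,0],"gripper": 4},{"dp": [0,0,0],"angular": [0,0,0],"gripper": 4}]'

```text
clock: 13.4
position: [0.5373, 0.1762, 0.0685]
ee_rot: [0.527, -0.471, 0.527, 0.472]
contact_force: [0.3, 1.0, -1.3]
width: 0.0089
```

```bash
python3 gl.py 0 58 78
```

```text
local now [ 0.29 58.11] bottom 79.95
pos [0.5373 0.1762 0.0685] jaw 83.63 -> 83.7 tilt [-0.001  0.    -1.   ] w 0.0089 F [ 0.26  1.02 -1.34] t 13.4
dp now-axes/0.12 [ 0.016  0.002 -0.001] after turn [ 0.016  0.002 -0.001]
ang/90 [-0.0008  0.     -0.0006] q6 -1.27
```

arm_command --series '[{"dp": [0.008,0,0],"angular": [0,0,0],"gripper": 4},{"dp": [0.008,0,0],"angular": [0,0,0],"gripper": 4},{"dp": [0,0,0],"angular": [0,0,0],"gripper": 4},{"dp": [0,0,0],"angular": [0,0,0],"gripper": 4},{"dp": [0,0,0],"angular": [0,0,0],"gripper": 4},{"dp": [0,0,0],"angular": [0,0,0],"gripper": 4},{"dp": [0,0,0],"angular": [0,0,0],"gripper": 4},{"dp": [0,0,0],"angular": [0,0,0],"gripper": 4}]'

```text
clock: 14.4
position: [0.5376, 0.1763, 0.0678]
ee_rot: [0.527, -0.471, 0.527, 0.471]
contact_force: [-0.8, 0.0, 1.7]
width: 0.0089
```

```bash
python3 gl.py 0 58 78
python3 - <<'E'
from h import *
d=snap('side','s5'); cv2.imwrite('pics/s5c.png',cv2.resize(d['image'][170:260,225:345],(800,600),interpolation=cv2.INTER_CUBIC))
E
```

```text
local now [ 0.58 58.26] bottom 79.31
pos [0.5376 0.1763 0.0678] jaw 83.63 -> 83.7 tilt [ 0.  0. -1.] w 0.0089 F [-0.83  0.05  1.67] t 14.4
dp now-axes/0.12 [ 0.011  0.005 -0.002] after turn [ 0.011  0.005 -0.002]
ang/90 [-0.0008  0.0003  0.0002] q6 -1.27
```

View pics/s5c.png

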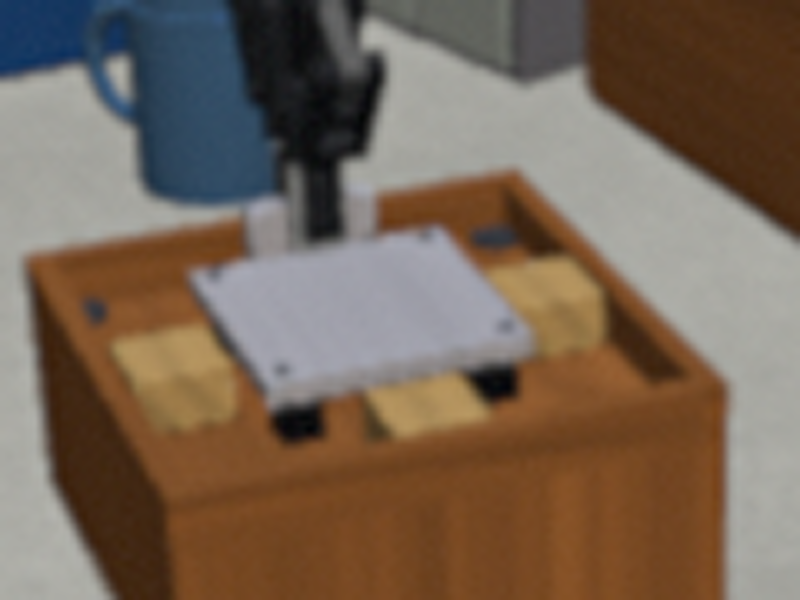

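The crop shows the spacer standing behind the tile's far edge, with the fingers clear above the tile. It touched the floor at the expected height. Release and retreat.

arm_command --series '[{"dp": [0,0,0],"angular": [0,0,0],"gripper": 14},{"dp": [0,0,0],"angular": [0,0,0],"gripper": 20},{"dp": [0,0,0],"angular": [0,0,0],"gripper": 28},{"dp": [0,0,0],"angular": [0,0,0],"gripper": 28},{"dp": [-0.05,0,0],"angular": [0,0,0],"gripper": 28},{"dp": [-0.15,0,0],"angular": [0,0,0],"gripper": 28},{"dp": [-0.3,0,0],"angular": [0,0,0],"gripper": 28},{"dp": [0,0,0],"angular": [0,0,0],"gripper": 28}]'

```text
clock: 15.45
position: [0.5379, 0.1762, 0.1293]
ee_rot: [0.527, -0.471, 0.527, 0.471]
contact_force: [-0.3, 0.5, 0.0]
width: 0.0279
```

```bash
python3 gl.py 0 58 150; python3 gl.py -1 2 90
python3 - <<'E'
from h import *
d=snap('side','s6');t=snap('top','t6'); cv2.imwrite('pics/s6c.png',np.hstack([cv2.resize(d['image'][170:260,230:320],(400,400),interpolation=cv2.INTER_CUBIC),cv2.resize(t['image'][190:285,223:318],(400,400),interpolation=cv2.INTER_CUBIC)]))
E
```

```text
local now [ 0.88 58.13] bottom 140.76
pos [0.5379 0.1762 0.1293] jaw 83.63 -> 83.7 tilt [ 0.  0. -1.] w 0.0279 F [-0.3   0.47  0.03] t 15.45
dp now-axes/0.12 [-0.077  0.007 -0.001] after turn [-0.077  0.007 -0.001]
ang/90 [-0.0008  0.0001  0.    ] q6 -1.27
local now [ 0.88 58.13] bottom 140.76
pos [0.5379 0.1762 0.1293] jaw 83.63 -> 83.7 tilt [ 0.  0. -1.] w 0.0279 F [-0.3   0.47  0.03] t 15.45
dp now-axes/0.12 [ 0.423  0.015 -0.468] after turn [ 0.423  0.016 -0.468]
ang/90 [-0.0008  0.0001  0.    ] q6 -1.27
```

View pics/s6c.png

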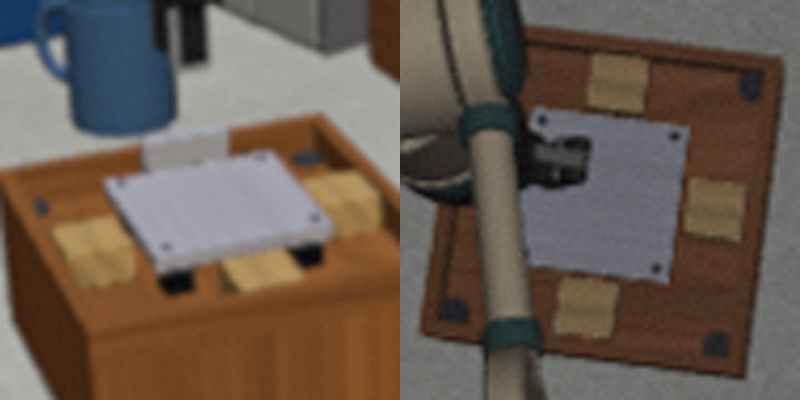

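The spacer stands upright in the gap on its own, the tile is still proud, and the fingers are clear above. Next I'll move over the tile's middle and close the fingers.

arm_command --series '[{"dp": [0,0,-0.2],"angular": [0,0,0],"gripper": 0},{"dp": [0,0.008,-0.2],"angular": [0,0,0],"gripper": 0},{"dp": [0,0.008,-0.07],"angular": [0,0,0],"gripper": 0},{"dp": [0.1,0,0],"angular": [0,0,0],"gripper": 0},{"dp": [0.1,0,0],"angular": [0,0,0],"gripper": 0},{"dp": [0.1,0,0],"angular": [0,0,0],"gripper": 0},{"dp": [0.05,0,0],"angular": [0,0,0],"gripper": 0},{"dp": [0,0,0],"angular": [0,0,0],"gripper": 0}]' --grip_force 30

```text
clock: 16.55
position: [0.5219, 0.1205, 0.0752]
ee_rot: [0.522, -0.468, 0.531, 0.476]
contact_force: [-0.7, 0.6, 0.1]
width: 0.0001
```

```bash
python3 gl.py 0 1.5 80
```

```text
local now [-8.86  1.03] bottom 86.73
pos [0.5219 0.1205 0.0752] jaw 83.75 -> 83.7 tilt [-0.018 -0.001 -1.   ] w 0.0001 F [-0.68  0.64  0.15] t 16.55
dp now-axes/0.12 [ 0.055 -0.075  0.004] after turn [ 0.056 -0.074  0.004]
ang/90 [ 0.0005 -0.0017 -0.0114] q6 -1.37
```

arm_command --series '[{"dp": [0,-0.074,0.004],"angular": [0,-0.0017,-0.0114],"gripper": 0},{"dp": [0,0,0],"angular": [0,0,0],"gripper": 0},{"dp": [0,0,0],"angular": [0,0,0],"gripper": 0},{"dp": [0.03,0,0],"angular": [0,0,0],"gripper": 0},{"dp": [0.03,0,0],"angular": [0,0,0],"gripper": 0},{"dp": [0,0,0],"angular": [0,0,0],"gripper": 0},{"dp": [0,0,0],"angular": [0,0,0],"gripper": 0},{"dp": [0,0,0],"angular": [0,0,0],"gripper": 0}]'

```text
clock: 17.55
position: [0.5325, 0.1202, 0.0685]
ee_rot: [0.528, -0.473, 0.525, 0.471]
contact_force: [0.7, 0.4, 0.0]
width: 0.0001
```

```bash
python3 gl.py 0 1.5 68
```

```text
local now [1.75 1.91] bottom 80.05
pos [0.5325 0.1202 0.0685] jaw 83.75 -> 83.7 tilt [ 0.004  0.    -1.   ] w 0.0001 F [0.73 0.41 0.01] t 17.55
dp now-axes/0.12 [ 0.1    0.015 -0.003] after turn [ 0.1    0.015 -0.003]
ang/90 [0.0006 0.0005 0.0025] q6 -1.37
```

Tips are about 6 mm above the tile. Down in small steps.

arm_command --series '[{"dp": [0.015,0,0],"angular": [0,0.0005,0.0025],"gripper": 0},{"dp": [0.015,0,0],"angular": [0,0,0],"gripper": 0},{"dp": [0.015,0,0],"angular": [0,0,0],"gripper": 0},{"dp": [0.015,0,0],"angular": [0,0,0],"gripper": 0},{"dp": [0.015,0,0],"angular": [0,0,0],"gripper": 0},{"dp": [0.015,0,0],"angular": [0,0,0],"gripper": 0},{"dp": [0.015,0,0],"angular": [0,0,0],"gripper": 0},{"dp": [0.015,0,0],"angular": [0,0,0],"gripper": 0}]'

```text
clock: 18.55
position: [0.5327, 0.1202, 0.0616]
ee_rot: [0.527, -0.473, 0.525, 0.471]
contact_force: [-3.9, -0.3, 14.1]
width: 0.0001
```

```bash
cat > tz.py <<'E'
from h import *
import sys
def tz(tag):
    c=np.radians(-6.3); ex=np.array([np.cos(c),np.sin(c)]); ey=np.array([-np.sin(c),np.cos(c)]); O=np.array([.5306,.1185])
    d=load(tag); v,u=np.mgrid[0:480,0:640]; K=d['mtx'];V=d['view'];D=d['depth']
    C=(np.stack([(u-K[0,2])/K[0,0]*D,-(v-K[1,2])/K[1,1]*D,-D],-1)-V[:3,3])@V[:3,:3]
    L=(C[...,:2]-O)@np.array([ex,ey]).T*1000; I=d['image'].astype(int)
    g=(I.max(2)-I.min(2)<30)&(I.min(2)>100)&(C[...,2]>.09)&(C[...,2]<.113)
    print(tag,end=' ')
    for n,m in(('y<-15',(L[...,1]<-15)&(L[...,1]>-42)),('x>20',(L[...,0]>20)),('x<-20',(L[...,0]<-20))):
        k=g&m&(abs(L[...,0])<42)&(L[...,1]>-42)&(L[...,1]<40); print(n,k.sum(),(np.median(C[k][:,2])*1000).round(2),end='; ')
    r=(I[...,2]-I[...,0]>35)&(I[...,1]>100)&(abs(L[...,1])<16)&(abs(abs(L[...,0])-72)<16)&(C[...,2]>.094)
    print('blocks',r.sum(),(np.median(C[r][:,2])*1000).round(2))
if __name__=='__main__':
    for t in sys.argv[1:]: tz(t)
E
python3 gl.py 0 1.5 68
python3 - <<'E'
from h import *
snap('side','s7')
E
python3 tz.py side0 s6 s7
```

```text
local now [1.91 1.95] bottom 73.09
pos [0.5327 0.1202 0.0616] jaw 83.78 -> 83.7 tilt [ 0.003 -0.    -1.   ] w 0.0001 F [-3.95 -0.32 14.14] t 18.55
dp now-axes/0.12 [ 0.042  0.016 -0.004] after turn [ 0.042  0.016 -0.004]
ang/90 [0.0009 0.0002 0.0022] q6 -1.37
side0 y<-15 181 108.66; x>20 131 108.7; x<-20 139 108.68; blocks 199 102.23
s6 y<-15 180 108.62; x>20 130 108.69; x<-20 137 108.68; blocks 201 102.2
s7 y<-15 182 102.5; x>20 128 102.72; x<-20 142 102.54; blocks 205 102.22
```

The depth reading puts the tile 6.1 mm lower at 14 N, which is seated. I'll check that the push holds over time and that the spacer and tile are in place.

```bash
python3 - <<'E'
from h import *
for i in range(12): d=snap('side','s8')
s=get_state(); print(s['clock'],s['position'].round(4),s['contact_force'].round(1))
t=snap('top','t8')
cv2.imwrite('pics/s8c.png',np.hstack([cv2.resize(d['image'][170:260,230:320],(400,400),interpolation=cv2.INTER_CUBIC),cv2.resize(d['image'][160:400,180:420],(400,400),interpolation=cv2.INTER_CUBIC)]))
E
python3 tz.py s8
```

```text
19.2 [0.5327 0.1202 0.0616] [-3.8 -1.1 14.4]
s8 y<-15 177 102.41; x>20 129 102.63; x<-20 141 102.62; blocks 196 102.35
```

View pics/s8c.png

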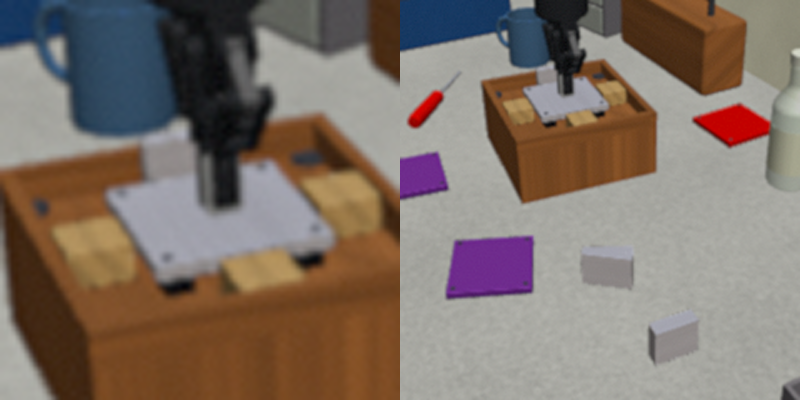

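The fingertips are pressing the middle of the tile, which is flush, with the spacer upright behind it at (165,155) in the crop. The thick bar and wedge haven't moved. The force is steady at 14 N, so I'm handing in.

```bash
python3 -c "
from rig import sign_off
print(sign_off())"
```

```text
the job is handed in; nothing more can be done
None
```

The job is done and handed in at about 19 s of the 51 s allowed. The spacer stands in the wide gap by the small block on the cabinet's left (+y) side. The closed fingertips are holding the tile flush.

**Last checks**
- **Tile:** it dropped about 6.1 mm in depth, so its top is within about 0.3 mm of the stop-block tops. The push stayed steady at about 14 N over the last 0.65 s. There is also about 4 N of sideways force at the fingertips.
- **Spacer:** it went down past the tile and block tops with no resistance and touched the recess floor. It stood upright after release, and it is still upright in the last picture.
- **Other objects:** the thick bar, wedge and the other things in the last crop look unmoved. I did not check the tape roll or screw tray at the end.

**What failed or disagreed**
- **First grasp:** it closed on air. The real fingertips end about 44 mm short of the reported TCP, which the depth images confirmed. I corrected for this in every later move.
- **Gap position:** the two cameras differed by about 1.7 mm on where the gap lies. I aimed between the two estimates, and the spacer went in without a retry.

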